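Pin the dose tray to the filler carriage and hold it in the filling notch

TASK

With the carriage still at its starting end, take the red-headed lock pin from its parking block and push it fully home, collar down, through the yellow lug and the dose tray's tongue. Let go of the pin, take the carriage by its orange handle, slide it along the rails until its ball clicks into the notch between the two ridges of the brass block, and do not force it on over the second ridge. Finish while still gripping the handle, carriage at rest in the notch, and leave the other things on the counter where they are.

Things in the scene. Friction and masses are not known exactly. Their poses are not given: they have to be found in the camera images.
- filler: Tray filler, fixed: ivory bed 240 x 320 mm, 12 mm thick, with two steel rails along its y axis. Origin on the counter under the bed's centre (bed spans x -125 to 115 mm, y -160 to 160 mm); the carriage slides along +y. A 165 mm tall column stands at x 130, y 45 mm, with a clear drop tube (28 mm across, lower end 108 mm over the counter) at x 82, y 45 mm.
- carriage (a joint): Travel of the carriage along the rails, in m: 0 at its starting end (always the start), up to 0.175 at the far end stop, growing along the filler's +y. The slide drags with about 1.5 N. At travel q the ball lies at x -0.088, y -0.09 + q in the filler's frame, so it is in the notch when q = 0.09 + (y of notch_block in the filler's frame).
- handle_top (a point): Centre of the top of the upright orange handle on the carriage. The handle is 30 mm along the filler's x, 16 mm along the slide direction (filler's y) and 45 mm tall: its top is 85 mm over the counter, the carriage deck it stands on 40 mm. It lies at x -50 mm in the filler's frame, on the robot's side, free on both slide-direction sides. Axes as the filler's.
- clevis_hole (a point): Mouth of the pin hole: centre of the 13 mm round hole at the upper face of the yellow lug (54 x 30 mm) on the carriage, 61 mm over the counter. The hole runs straight down through the 6 mm lug, a 9 mm slot in which the tray's 6 mm tongue lies (14 mm hole), and 16 mm of the carriage. It lies 58 mm from the handle's centre along the filler's +x. Axes as the filler's.
- ball_mark (a point): Red line on the steel plunger housing at the carriage's robot-side edge, straight above the spring ball (10 mm) that points down from it; 46 mm over the counter.
- nest (a point): Point of the carriage where the origin of the tray belongs (centre of the nest's floor, 40 mm over the counter).
- notch_block: Brass block 30 x 34 mm with two steel cross ridges and a red flag, fixed on the bed's robot-side edge at a place that differs each time (y 5 to 60 mm in the filler's frame). Origin at counter level under the notch's centre, axes as the filler's. The ball seats at y = 0 of this block.
- seat (a point): The notch's centre, 46 mm straight above the block's origin. The ball first meets a low ridge (crest at y -3.5 mm), which resists with about 3 N on top of the drag, drops into the notch with about 0.5 mm of play, and then meets the high ridge (crest at y +7 mm), which resists at once with about 9 N on top of the drag.
- tray: White dose tray 70 x 98 x 22 mm with coloured tablets stuck in it, 160 g, loose in the carriage's nest; its tongue already lies under the yellow lug with its hole in line (to about 1 mm). Origin under the tray box's centre.
- pin: Loose lock pin: steel shank 10 mm in diameter and 36 mm long, its last 8 mm tapering to a 4 mm tip, then a collar 22 mm across and 3 mm thick, then a red cylindrical head 20 mm across and 29 mm tall. Overall 68 mm, about 60 g. Origin at the tip, z up along the pin.
- pin_collar (a point): Centre of the underside of the pin's collar, 36 mm above the tip. It rests on the lug (or on the parking block) when the pin is home.
- pin_tip (a point): Tip of the pin.
- pin_block: Ivory parking block 50 x 50 x 46 mm, fixed, in which the pin stands upright at the start, in a 13 mm hole 40 mm deep, collar on its top face. Origin at the centre of its underside.
- jar: Bystander: amber jar, 52 mm across, 75 mm tall. Origin under its centre.
- drink_a: Bystander: blue drink bottle, 60 mm across, 170 mm tall. Origin under its centre.
- drink_b: Bystander: second blue drink bottle, the same.
- carton: Bystander: teal carton 60 x 100 x 45 mm. Origin under its centre.
- dish: Bystander: white bowl, 90 mm across, 25 mm tall. Origin under its centre.
- spatula: Bystander: spatula, 170 mm long, lying flat.
- syrup: Bystander: amber bottle, 50 mm across, 110 mm tall. Origin under its centre.

How it is judged:
On the way, in this order (a step that is already met when the one before it is completed fails the run):
1. the pin is fully home through the lug and the tray's tongue and let go, with the carriage still at its starting end (z of pin_collar in the frame of clevis_hole between -0.004 and 0.004 m and horizontal distance between pin_collar and clevis_hole below 0.004 m and angle between pin's own z axis and vertical below 0.12 rad and distance between tray and nest below 0.006 m and value of joint carriage below 0.02 m and contact force between the fingers and pin below 0.2 N), for 0.2 s.
2. the carriage is in the notch with the fingers gripping its handle (y of ball_mark in the frame of notch_block between -0.003 and 0.003 m and contact force between the fingers and carriage_c0 above 2 N), for 0.2 s.
At the end, for the whole second after the job is handed in: Ball within 3 mm of the notch centre, carriage at rest (under 10 mm/s), fingers pressing on the orange handle with over 2 N; pin untouched and home (collar within 4 mm of the hole mouth in height and sideways, upright to 7 degrees); tray within 6 mm of its place in the nest (all of step 2 and distance between tray and nest below 0.006 m and velocity of joint carriage between -0.01 and 0.01 m/s and contact force between the fingers and pin below 0.2 N and z of pin_collar in the frame of clevis_hole between -0.004 and 0.004 m and horizontal distance between pin_collar and clevis_hole below 0.004 m and angle between pin's own z axis and vertical below 0.12 rad); the arm keeps its last pose, push and grip.
It fails at once if the carriage is forced on over the second, high ridge (more than 7 mm past the notch) (y of ball_mark in the frame of notch_block above 0.007 m).
It fails at once if the carriage leaves its starting end (by more than 25 mm) before the pin is home (value of joint carriage above 0.025 m and distance between pin_collar and clevis_hole above 0.006 m).
It fails at once if a bystander is moved by more than 30 mm (distance of any of jar, drink_a, drink_b, carton, dish, spatula, syrup from where it was at the start of the episode above 0.03 m).
It also fails if it takes over 64 s, if anything falls off the work surface, if the arm or the gripper's body presses on something with over 40 N, if the wrist force passes 120 N, or if a joint passes its speed limit or range.

ROBOT

A 6-joint arm with a two-finger parallel gripper is mounted at the origin on the work surface. World frame = base frame: x ahead of the robot, y to its left, z up, the work surface at z = 0. Lengths are in m, angles in rad, forces in N, time in s.
With the tool pointing down it reaches from about 0.35 to 0.875 m from the base axis. Payload 15.5 kg.
Tool frame: the origin (TCP) lies on the mounting face of the last link; the fingertips stand manip.finger_overhang ahead of it and the grasp point (between the pads) lies 155 mm ahead of it (manip.finger_overhang is the distance from the TCP to the fingertips, in m); y points along the fingers, x is the direction in which the jaws open and shut, and the axes are right-handed (so a half turn about y gives the same grasp; the last joint's range is limited). The gripper opens to 85 mm and grips with 20 to 120 N. Pads are 22 mm wide; open, the fingers measure 114 mm over their backs; the gripper's body (76 mm by 85 mm) begins 54 mm behind the grasp point. The pads swing forward as they close: fully open they stand 13 mm farther back than shut.
Start: joints at [1.131, 0.494, 1.345, -0, 1.302, -0.096], TCP at [0.211, 0.588, 0.405] pointing down, gripper open.
Joint ranges: [-2.91, 2.91], [-0.82, 2.16], [0.22, 2.67], [-1.22, 4.37], [0.12, 2.79], [-3.08, 3.08]. Speed limits (rad/s): [1.89, 1.89, 2.57, 3.01, 3.01, 3.01].

INTERFACE

Orientations are given as a 3x3 rotation matrix whose columns are the frame's x, y, z axes.
In Python, from station import manip, cams, ticket gives the robot as it stands.
- The arm moves only by the tool step_arm, never from a script. Its argument "rows" is text: rows parted by semicolons, each of 5 numbers parted by spaces: the shift along the tool's x, y, z in cm, then the turn about the tool's y in degrees, then the closure in counts, from 0 (fully open) to 255 (shut). A call has 1 to 20 rows; each row shifts and turns the commanded pose from where the row before left it, along the tool's axes as they then stand; what a row does not reach is not made up. A row lasts 1/10 s, in which the tool goes at most 50 mm and 8.59 degrees, less where a joint would pass 70% of its speed; a pose out of reach is approached as far as the arm can. A call is refused whole if a number of a shift passes 5 or a number of a turn 8.59, either way. A call with a gripper value outside its range is refused whole. The fingers move at their own pace and stop on an object; the grip force is fixed at half the most. Time passes only in rows, so rows that do not move let the fingers close. It gives the time, the measured TCP pose, the force and the opening at its end, in the units of the state.
- manip.state(): the state, without advancing time (a new reading comes with each control period).
- cams.read_camera(name): name is "side" or "top"; returns a dict with "pixels" (480x640x3 uint8, red, green, blue), "z_map" (480x640 float32, m along the optical axis (not along the pixel's ray), 0 where there is no reading), "vfov" (degrees; the focal length in pixels is half the picture's height over the tangent of half this angle, whatever the lens; pixels are square), "cx", "cy" (the principal point, pixels), "cam_to_world" (4x4, takes a point from camera to world coordinates). Camera axes: x right, y down, z forward; pixel columns grow to the right and rows downward; lengths in m; the calibration is good to about 2 mm. A picture is of the moment at which its call begins.
- ticket.job_done(): hands the job in, once; it reports no verdict.
Trained networks look in the newest picture that a camera, given by its name, has taken for a name from the list of things; names that differ only in an ending like _2 or _b are one class to them, and where a whole thing is asked for, a point or a joint stands for the part that bears it (a point fixed in the world has none). Each returns a list of dicts, best first, with "confidence" (0 to 1); they miss things now and then, are a little off and sometimes report something else, mostly with a low value. They report only what shows in the picture. A call takes as long as a camera call.
- cams.recognise(camera, name): "pixel" ([column, row] in pixels, amid what is visible of it).
- cams.silhouettes(camera, name): "region" (480x640 bool, what is visible of it) and "pixel" ([column, row] in pixels, amid what is visible of it).
The state is a dict: "time_s": time; "q": joint angles; "qd": joint speeds; "effort": joint torques, N m; "tool_pos": TCP position; "tool_rot": TCP orientation; "wrist_force": force on the tool from outside, world axes, zero at the start; "torque": the same for the moment, N m; "finger_gap": finger opening in m.
Only numpy, scipy, OpenCV 4.12 (cv2) and the standard library are available. Lean on these libraries where they do the work, as an engineer would, in place of code of your own. Each camera call takes 0.05 s, during which the arm holds its last target.

## Working session

There is one attempt and no reset: what is moved stays moved. The work goes in short steps, Python scripts to look and compute and a tool call to move; the robot and the scene stay as the last step left them, time stands still between calls to the robot, and variables do not carry over. Pictures are saved under pics/ and viewed, and the job is handed in when it is done.

Besides the shell and the picture viewer there is one more tool, called after "Request:" by a JSON object that holds its "fn" and its "kwargs". step_arm: Moves the arm, as the interface text tells. Its arguments: {"type":"object","properties":{"rows":{"type":"string"}},"required":["rows"]}

```bash
ls; mkdir -p pics
cat > h.py <<'E'
import numpy as np, cv2
from station import manip, cams, ticket
def snap(n,fn):
    d=cams.read_camera(n); cv2.imwrite('pics/'+fn,d['pixels'][:,:,::-1]); np.savez('/tmp/'+n+'.npz',**d); return d
def f(d): return 240/np.tan(np.radians(d['vfov'])/2)
def w(d,u,v,z=None,dep=None):
    """world point of pixel: by depth, or plane at world height z"""
    F=f(d);r=np.array([(u-d['cx'])/F,(v-d['cy'])/F,1.]);T=d['cam_to_world']
    if z is None:
        if dep is None: dep=d['z_map'][int(round(v)),int(round(u))]
        return T[:3,:3]@(r*dep)+T[:3,3]
    k=T[:3,:3]@r; return T[:3,3]+k*(z-T[2,3])/k[2]
def px(d,p):
    T=d['cam_to_world'];c=T[:3,:3].T@(np.array(p)-T[:3,3]);return f(d)*c[:2]/c[2]+[d['cx'],d['cy']]
E
python3 - <<'E'
from h import *
np.set_printoptions(precision=4,suppress=True)
s=manip.state();print(s['time_s'],s['tool_pos'],s['tool_rot'],manip.finger_overhang,s['finger_gap'])
for n in('side','top'):
    d=snap(n,n+'0.png');print(n,d['vfov'],d['cx'],d['cy'],d['cam_to_world'])
    for k in 'filler handle_top clevis_hole ball_mark nest notch_block seat tray pin pin_collar pin_block carriage drink_a jar carton dish spatula syrup'.split():
        try:
            for r in cams.recognise(n,k)[:3]:
                u,v=r['pixel'];print(k,round(r['confidence'],2),np.round([u,v]),w(d,u,v))
        except Exception as e: print(k,e)
print(manip.state()['time_s'])
E
```

```text
pics
0.0 [0.2112 0.5881 0.4041] [[ 0.338  -0.0005 -0.9412]
 [ 0.9412 -0.0011  0.338 ]
 [-0.0013 -1.      0.0001]] 0.1734 0.08513313672011855
side 56.48475703835975 311.81725581590877 234.02375817513982 [[ 0.8785 -0.2695  0.3944  0.0995]
 [-0.4777 -0.4964  0.7249 -0.8234]
 [ 0.0004 -0.8252 -0.5648  0.7567]
 [ 0.      0.      0.      1.    ]]
filler 0.96 [320. 270.] [ 0.517  -0.0982  0.0786]
handle_top 0.77 [330. 280.] [ 0.5453 -0.0993  0.0388]
ball_mark 0.94 [333. 280.] [ 0.5495 -0.1043  0.0402]
nest 0.88 [331. 279.] [ 0.5463 -0.1009  0.0403]
notch_block 0.41 [360. 263.] [ 0.6326 -0.0985  0.0584]
seat 0.65 [281. 264.] [0.4757 0.0381 0.018 ]
tray 0.9 [357. 263.] [ 0.6326 -0.0858  0.0484]
pin 0.6 [331. 279.] [ 0.5475 -0.1008  0.0413]
pin 0.42 [230. 207.] [0.4312 0.2954 0.0725]
pin 0.28 [279. 263.] [0.4717 0.0438 0.0199]
pin_collar 0.49 [232. 205.] [0.4378 0.2943 0.0798]
pin_block 0.81 [234. 221.] [0.4347 0.2777 0.0333]
carriage 0.65 [330. 278.] [ 0.5476 -0.0929  0.0399]
drink_a 0.88 [268. 173.] [0.6138 0.4297 0.0828]
drink_a 0.68 [300. 181.] [0.6801 0.3265 0.0837]
jar 0.82 [333. 355.] [
[... 1042 characters left out ...]
248]
pin_collar 0.61 [202. 289.] [0.4342 0.2994 0.0782]
pin_block 0.75 [210. 287.] [0.4422 0.2893 0.0407]
pin_block 0.68 [359. 214.] [ 0.6251 -0.0932  0.0474]
carriage 0.73 [360. 243.] [ 0.5507 -0.0946  0.0387]
carriage 0.58 [304. 271.] [0.4824 0.0516 0.0216]
drink_a 0.93 [145. 214.] [0.6159 0.4376 0.1141]
drink_a 0.67 [186. 188.] [0.6816 0.3403 0.1139]
jar 0.67 [445. 289.] [ 0.4251 -0.295   0.0781]
carton 0.78 [497. 217.] [ 0.6145 -0.456   0.0432]
carton 0.69 [354. 246.] [ 0.5429 -0.0777  0.0432]
carton 0.5 [443. 290.] [ 0.4233 -0.2913  0.075 ]
dish 0.68 [140. 288.] [0.4459 0.4813 0.0055]
spatula 0.56 [488. 311.] [ 0.3717 -0.4247  0.0032]
syrup 0.95 [442. 204.] [ 0.6418 -0.3061  0.0768]
1.9
```

View images.

View pics/side0.png

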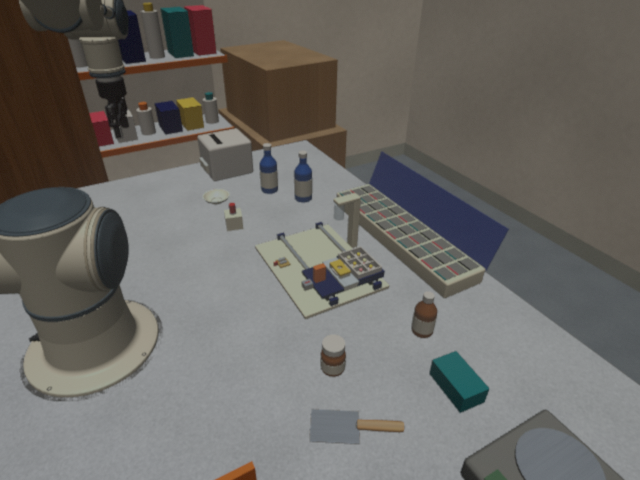

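View pics/top0.png

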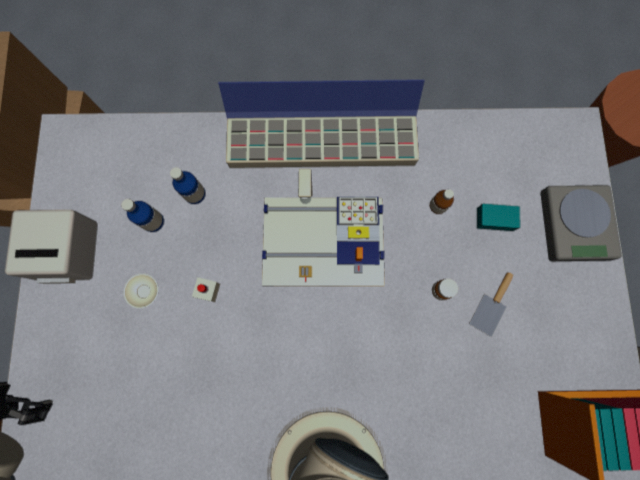

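Run:
```python
import cv2
a=cv2.imread('pics/top0.png');cv2.imwrite('pics/top0c.png',cv2.resize(a[170:320,170:410],None,fx=3.3,fy=3.3,interpolation=2))
a=cv2.imread('pics/side0.png');cv2.imwrite('pics/side0c.png',cv2.resize(a[180:340,210:450],None,fx=3.3,fy=3.3,interpolation=2))
```

```text
(no output)
```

View pics/top0c.png

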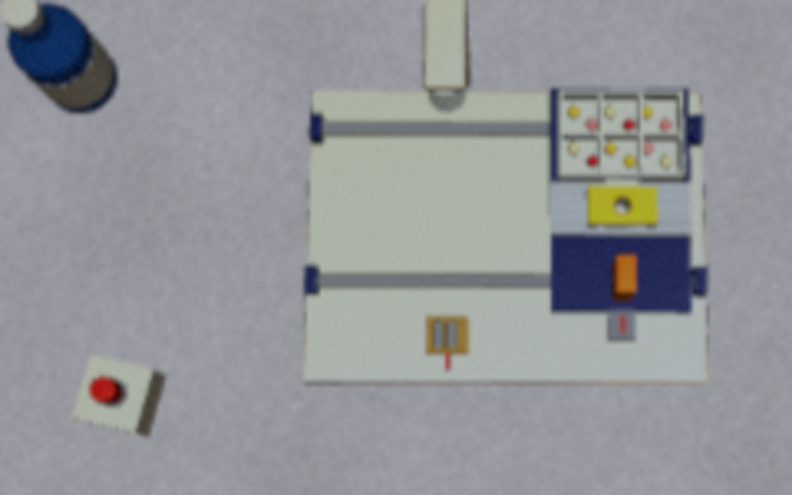

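View pics/side0c.png

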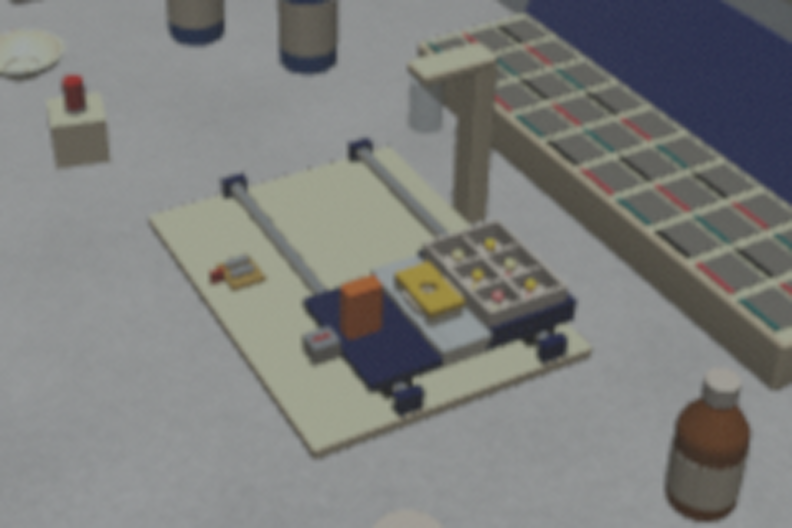

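```bash
cat > m.py <<'E'
from h import *
np.set_printoptions(precision=4,suppress=True)
def seg(d,name,lo,hi,roi):
    hsv=cv2.cvtColor(d['pixels'],cv2.COLOR_RGB2HSV)
    m=cv2.inRange(hsv,np.array(lo),np.array(hi))
    k=np.zeros_like(m);k[roi[1]:roi[3],roi[0]:roi[2]]=1;m=m*k
    n,l,st,c=cv2.connectedComponentsWithStats(m)
    i=1+np.argmax(st[1:,4]) ; return l==i,c[i],st[i]
E
python3 - <<'E'
from m import *
D={n:dict(np.load('/tmp/'+n+'.npz')) for n in('top','side')}
for n,rois in (('top',dict(pin=(190,275,215,300),handle=(340,235,375,270),lug=(340,220,380,245),)),('side',dict(pin=(222,195,245,218),handle=(305,258,335,285),lug=(325,255,355,280)))):
    d=D[n]
    for k,lo,hi in(('pin',(0,150,60),(7,255,255)),('handle',(7,150,60),(17,255,255)),('lug',(22,140,80),(32,255,255))):
        m,c,st=seg(d,k,lo,hi,rois[k]); v,u=np.nonzero(m)
        P=np.array([w(d,a,b) for a,b in zip(u,v)])
        zt=np.percentile(P[:,2],90)
        t=P[P[:,2]>zt-0.006]
        print(n,k,c,st,'ztop',zt,'top mean',np.median(t,0),'n',len(t), 'all',P.mean(0))
        if len(P)>8:
            print('   rect', cv2.minAreaRect((t[:,:2]*1000).astype(np.float32)))
# filler corners top view
d=D['top']
for x,y in((313,92),(703,92),(706,382),(305,380)):
    print(w(d,170+x/3.3,170+y/3.3,z=0.012))
print('rail',[w(d,170+x/3.3,170+y/3.3,z=0.03)for x,y in((320,128),(550,128),(320,280),(550,280))])
print('block red line',[w(d,170+x/3.3,170+y/3.3,z=z)for x,y,z in((622,317,.046),(622,332,.046),(447,336,.035),(447,336,.03),(428,318,.03),(468,318,.03),(468,353,.03),(428,353,.03))])
print('pinblock',[w(d,170+x/3.3,170+y/3.3,z=.046)for x,y in((90,357),(155,372),(143,433),(73,418))])
E
```

```text
top pin [201.3696 287.8913] [198 285   8   7  46] ztop 0.08121305554257663 top mean [0.4364 0.301  0.0781] n 42 all [0.4317 0.2879 0.1254]
   rect ((386.3583984375, 158.8338623046875), (319.1322326660156, 15.975936889648438), 70.51996612548828)
top handle [358.9091 253.2386] [356 247   7  14  88] ztop 0.08736132807308147 top mean [ 0.5163 -0.0877  0.0851] n 64 all [ 0.5142 -0.0864  0.093 ]
   rect ((425.1827392578125, -45.96034240722656), (21.3187313079834, 228.4897003173828), 65.52898406982422)
top lug [357.7647 232.0196] [348 227  21  11 204] ztop 0.0634679394294085 top mean [ 0.5747 -0.0866  0.0613] n 195 all [ 0.5725 -0.0874  0.0719]
   rect ((455.68359375, -54.486900329589844), (54.97279739379883, 286.071533203125), 74.13013458251953)
side pin [231.5    204.3333] [230 204   4   2   6] ztop 0.0788265731110186 top mean [0.4376 0.3002 0.0781] n 6 all [0.438  0.2994 0.078 ]
side handle [318.8974 266.8205] [314 264  11   6  39] ztop 0.08556489341252267 top mean [ 0.5164 -0.0916  0.0846] n 39 all [ 0.5172 -0.0914  0.0844]
   rect ((516.4667358398438, -90.8268051147461), (25.7720184326
[... 272 characters left out ...]
713867188), 88.05039978027344)
[0.6847 0.1564 0.012 ]
[ 0.68   -0.1644  0.012 ]
[ 0.4415 -0.1561  0.012 ]
[0.4481 0.1601 0.012 ]
rail [array([0.6488, 0.1481, 0.03  ]), array([ 0.6461, -0.037 ,  0.03  ]), array([0.5247, 0.1469, 0.03  ]), array([ 0.5219, -0.0342,  0.03  ])]
block red line [array([ 0.4893, -0.0885,  0.046 ]), array([ 0.4776, -0.0881,  0.046 ]), array([0.4781, 0.0471, 0.035 ]), array([0.4788, 0.0473, 0.03  ]), array([0.4932, 0.0621, 0.03  ]), array([0.4927, 0.0307, 0.03  ]), array([0.4652, 0.031 , 0.03  ]), array([0.4657, 0.0622, 0.03  ])]
pinblock [array([0.4647, 0.3207, 0.046 ]), array([0.4524, 0.2705, 0.046 ]), array([0.4062, 0.2781, 0.046 ]), array([0.4184, 0.3316, 0.046 ])]
```

Request:
{"fn": "step_arm", "kwargs": {"rows": "0 0 0 -6.3 0;0 0 0 -6.3 0;0 0 0 -6.25 0;-2.9 0.5 -2.3 0 0;-2.9 0.5 -2.3 0 0;-2.9 0.5 -2.3 0 0;-2.9 0.5 -2.3 0 0;-2.9 0.5 -2.3 0 0;-2.9 0.5 -2.3 0 0;-2.9 0.5 -2.3 0 0;-2.9 0.5 -2.3 0 0;-2.9 0.5 -2.3 0 0;-2.5 0.5 -1.8 0 0;0 0 0 0 0;0 0 0 0 0;0 0 0 0 0"}}

```text
time_s: 3.5
tool_pos: [0.4314, 0.2992, 0.3548]
tool_rot: [[0.015, 0.0, -1.0], [1.0, 0.0, 0.015], [0.0, -1.0, -0.0]]
wrist_force: [0.4, -0.4, 0.1]
finger_gap: 0.0854
```

Request:
{"fn": "step_arm", "kwargs": {"rows": "0.1 3 -0.5 0 0;0 3 0 0 0;0 2.4 0 0 0;0 0 0 0 0;0 0 0 0 0"}}

```text
time_s: 4.0
tool_pos: [0.4364, 0.3003, 0.2712]
tool_rot: [[0.015, -0.0, -1.0], [1.0, -0.0, 0.015], [-0.0, -1.0, 0.0]]
wrist_force: [-0.3, 1.1, -0.4]
finger_gap: 0.0857
```

Run:
```python
from h import *
for n in('side','top'):
    d=snap(n,n+'1.png');a=d['pixels'][:,:,::-1]
    u,v=(232,195) if n=='side' else (201,280)
    c=a[v-60:v+60,u-80:u+80];cv2.imwrite('pics/%s1c.png'%n,cv2.resize(c,None,fx=4.5,fy=4.5,interpolation=2))
```

```text
(no output)
```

View pics/side1c.png

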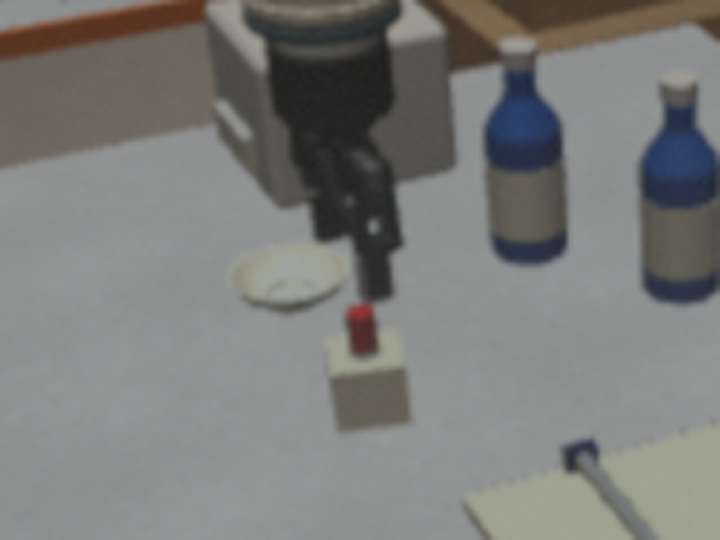

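View pics/top1c.png

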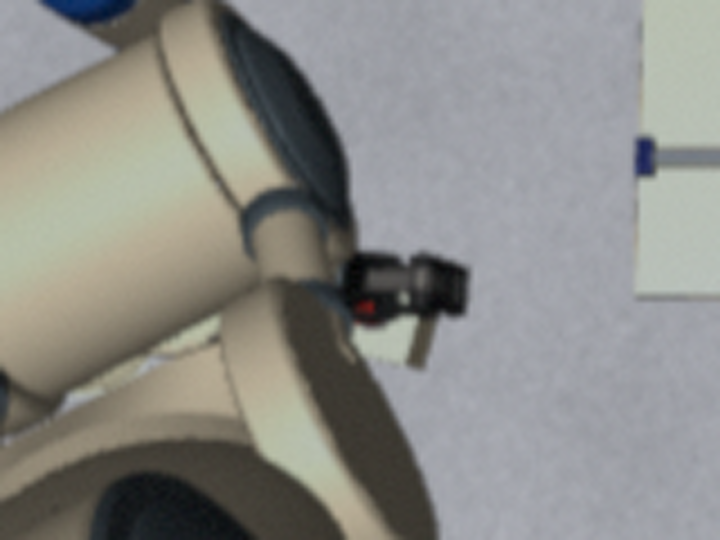

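Run:
```python
from h import *
d=dict(np.load('/tmp/side.npz'))
for z in(.097,.111):
  for y in (-.0427,-.057):
    p=px(d,(.4364,.3003+y,z));print(z,y,(p-[152,135])*4.5)
for p in((.4365,.3005,.078),(.4365,.3005,.049)): print((px(d,p)-[152,135])*4.5)
```

```text
0.097 -0.0427 [375.08935391 316.22773609]
0.097 -0.057 [383.03986344 326.3396469 ]
0.111 -0.0427 [372.97417132 297.29882732]
0.111 -0.057 [380.95689802 307.31925898]
[355.08004462 311.77416007]
[359.48961544 349.11296137]
```

Request:
{"fn": "step_arm", "kwargs": {"rows": "0 2 -0.16 0 0;0 2 0 0 0;0 0.35 0 0 0;0 0 0 0 0;0 0 0 0 120;0 0 0 0 255;0 0 0 0 255;0 0 0 0 255;0 0 0 0 255;0 0 0 0 255;0 0 0 0 255;0 0 0 0 255"}}

```text
time_s: 5.3
tool_pos: [0.4386, 0.3005, 0.2279]
tool_rot: [[0.016, 0.002, -1.0], [1.0, 0.002, 0.016], [0.002, -1.0, -0.002]]
wrist_force: [-2.6, 10.9, 8.8]
finger_gap: 0.018
```

Request:
{"fn": "step_arm", "kwargs": {"rows": "0 0 0 0 255;0 0 0 0 255"}}

```text
time_s: 5.5
tool_pos: [0.4386, 0.3005, 0.2279]
tool_rot: [[0.016, 0.002, -1.0], [1.0, 0.002, 0.016], [0.002, -1.0, -0.002]]
wrist_force: [-4.0, 9.6, 9.0]
finger_gap: 0.018
```

Run:
```python
from h import *
for n in('side','top'):
    d=snap(n,n+'2.png');a=d['pixels'][:,:,::-1]
    u,v=(232,205) if n=='side' else (201,280)
    c=a[v-40:v+40,u-50:u+50];cv2.imwrite('pics/%s2c.png'%n,cv2.resize(c,None,fx=7,fy=7,interpolation=2))
print(manip.state())
```

```text
{'time_s': 5.6, 'q': array([ 4.87873819e-01,  6.09057648e-01,  1.75272168e+00,  1.63406660e-03,
        7.77253659e-01, -1.06785611e+00]), 'qd': array([-0.00053426, -0.00149376, -0.00078903,  0.00212347,  0.00066914,
        0.00030773]), 'effort': array([-5.28973371e+00, -7.60289311e+01, -1.80744803e+01, -2.47319072e+00,
        6.42720535e-01, -1.57309778e-02]), 'tool_pos': array([0.43863796, 0.30044957, 0.22796191]), 'tool_rot': array([[ 0.01622712,  0.00172443, -0.99986684],
       [ 0.99986582,  0.00221246,  0.01623092],
       [ 0.00224015, -0.99999607, -0.00168829]]), 'wrist_force': array([-2.58439953,  9.75981663,  9.84640384]), 'torque': array([1.79530312, 0.53502447, 0.0255479 ]), 'finger_gap': 0.017800840473227747}
```

View pics/side2c.png

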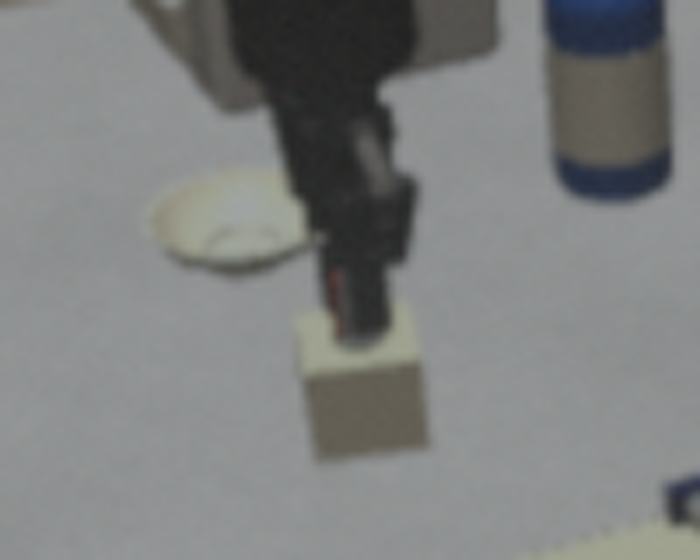

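View pics/top2c.png

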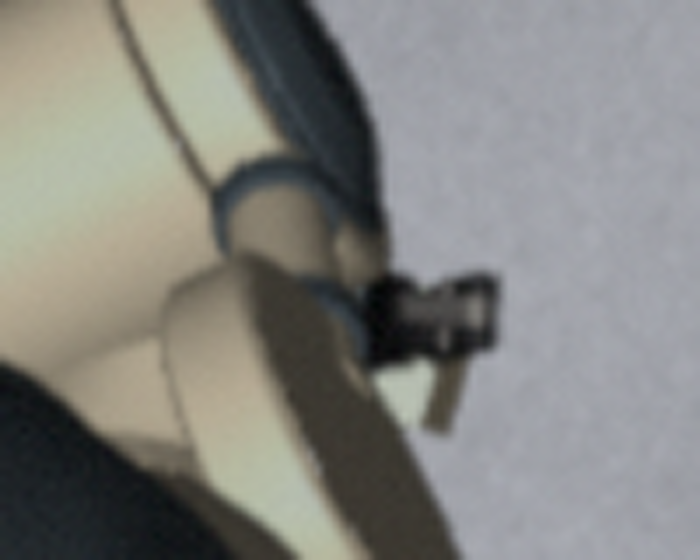

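Request:
{"fn": "step_arm", "kwargs": {"rows": "0 -0.5 0 0 255;0 -1 0 0 255;0 -2 0 0 255;0 -2 0 0 255;0 -2 0 0 255;0 -1 0 0 255;0 0 0 0 255;0 0 0 0 255"}}

```text
time_s: 6.4
tool_pos: [0.4382, 0.2995, 0.3116]
tool_rot: [[0.016, -0.0, -1.0], [1.0, -0.0, 0.016], [-0.0, -1.0, 0.0]]
wrist_force: [0.7, -0.0, -1.0]
finger_gap: 0.0179
```

Run:
```python
from h import *
for n in('side',):
    d=snap(n,n+'3.png');a=d['pixels'][:,:,::-1]
    u,v=(232,185)
    c=a[v-40:v+40,u-50:u+50];cv2.imwrite('pics/%s3c.png'%n,cv2.resize(c,None,fx=7,fy=7,interpolation=2))
print(manip.state()['wrist_force'])
```

```text
[ 0.06580671  0.05962683 -0.954446  ]
```

View pics/side3c.png

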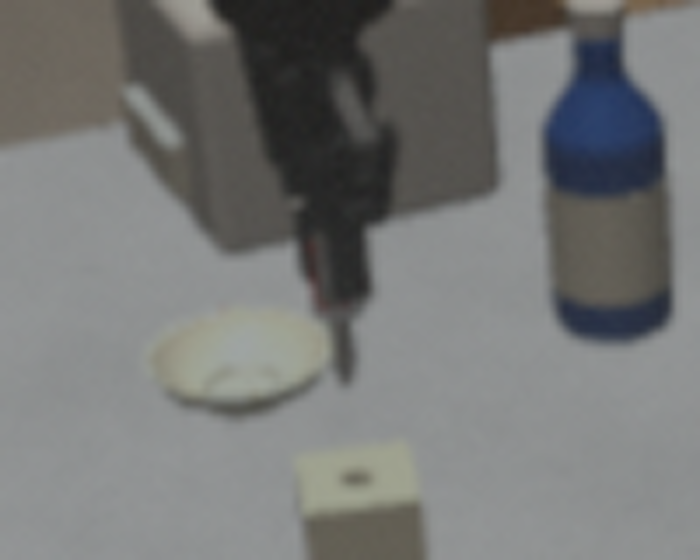

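Request:
{"fn": "step_arm", "kwargs": {"rows": "-1.6 0 -0.6 0 255;-3.2 0 -1.2 0 255;-3.2 0 -1.2 0 255;-3.2 0 -1.2 0 255;-3.2 0 -1.2 0 255;-3.2 0 -1.2 0 255;-3.2 0 -1.2 0 255;-3.2 0 -1.2 0 255;-3.2 0 -1.2 0 255;-3.2 0 -1.2 0 255;-3.2 0 -1.2 0 255;-3.2 0 -1.2 0 255;-1.6 0 -0.5 0 255;0 0 0 0 255;0 0 0 0 255"}}

```text
time_s: 7.95
tool_pos: [0.5748, -0.0862, 0.3114]
tool_rot: [[0.016, -0.002, -1.0], [1.0, 0.001, 0.016], [0.001, -1.0, 0.002]]
wrist_force: [0.2, 0.3, -0.0]
finger_gap: 0.018
```

Run:
```python
from h import *
for n in('side','top'):
    d=snap(n,n+'4.png');a=d['pixels'][:,:,::-1]
    u,v=(335,260) if n=='side' else (358,235)
    c=a[v-40:v+40,u-50:u+50];cv2.imwrite('pics/%s4c.png'%n,cv2.resize(c,None,fx=7,fy=7,interpolation=2))
s=manip.state();print(s['wrist_force'],s['tool_pos'])
```

```text
[-0.20663479  0.11340772 -0.47062294] [ 0.57477283 -0.085514    0.31177688]
```

View pics/side4c.png

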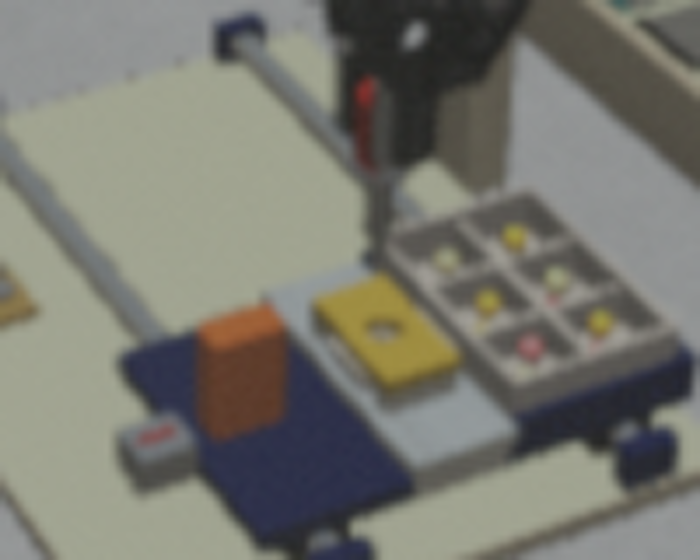

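View pics/top4c.png

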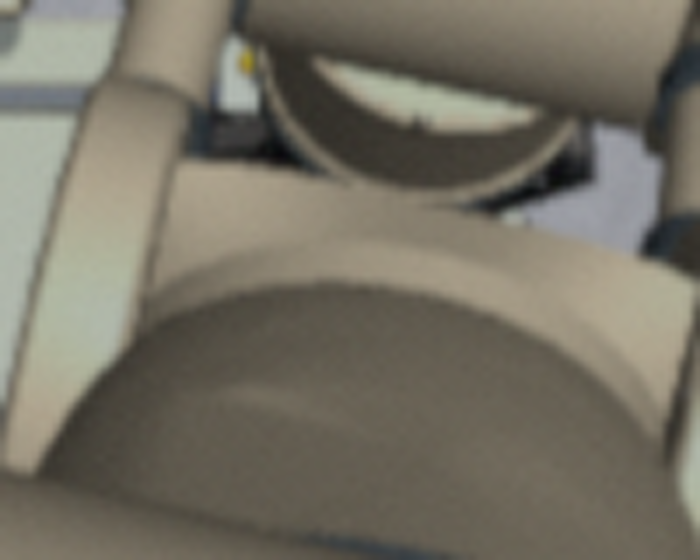

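Run:
```python
from h import *
np.set_printoptions(precision=4,suppress=True)
d=dict(np.load('/tmp/side.npz'))
C=lambda p:(px(d,p)-[285,220])*7
print('tip pred',C((.5747,-.0857,.094)),'collar pred',C((.5747,-.0857,.13)),'head top',C((.5747,-.0857,.162)))
print('hole from side',w(d,285+385/7,220+328/7,z=.061), 'tip from image at z .094',w(d,285+374/7,220+262/7,z=.094))
print('hole pred from top est',C((.5747,-.0866,.061)))
# lug hole centroid by colour
a=d['pixels'].astype(int)[220:300,285:385]
hsv=cv2.cvtColor(d['pixels'],cv2.COLOR_RGB2HSV)
m=cv2.inRange(hsv,np.array((20,110,70)),np.array((34,255,255)));m[:255]=0;m[:, :325]=0;m[:,360:]=0;m[285:]=0
n,l,st,c=cv2.connectedComponentsWithStats(m);i=1+np.argmax(st[1:,4]);print(st[i],c[i])
cs,_=cv2.findContours((l==i).astype(np.uint8),0,2);M=cv2.moments(cs[0]);print(M['m10']/M['m00'],M['m01']/M['m00'],w(d,M['m10']/M['m00'],M['m01']/M['m00'],z=.061))
```

```text
tip pred [372.7512 248.3633] collar pred [376.2878 164.8618] head top [379.5455  87.9439]
hole from side [ 0.5778 -0.0911  0.061 ] tip from image at z .094 [ 0.571  -0.0926  0.094 ]
hole pred from top est [370.9356 323.6162]
[330 259  21  17 169] [339.8935 267.3373]
339.8668796592119 267.32161874334395 [ 0.5765 -0.0925  0.061 ]
```

Request:
{"fn": "step_arm", "kwargs": {"rows": "-0.1 1.3 -0.25 0 255;0 1.2 0 0 255;0 0 0 0 255;0 0 0 0 255"}}

```text
time_s: 8.45
tool_pos: [0.5775, -0.0874, 0.2865]
tool_rot: [[0.016, -0.001, -1.0], [1.0, 0.0, 0.016], [0.0, -1.0, 0.001]]
wrist_force: [-0.4, -0.9, 0.0]
finger_gap: 0.0181
```

Run:
```python
from h import *
for n in('side',):
    d=snap(n,n+'5.png');a=d['pixels'][:,:,::-1]
    u,v=(337,260)
    c=a[v-22:v+22,u-30:u+30];cv2.imwrite('pics/%s5c.png'%n,cv2.resize(c,None,fx=13,fy=13,interpolation=2))
s=manip.state();print(s['wrist_force'],s['tool_pos'])
p=s['tool_pos'].copy();p[2]-=.218;print(px(d,p),px(d,[p[0],p[1],.061]))
```

```text
[ 0.26201022 -0.39010876  0.10903353] [ 0.57770637 -0.08751342  0.28698022]
[339.32418207 263.55323256] [339.2117478  266.07276653]
```

View pics/side5c.png

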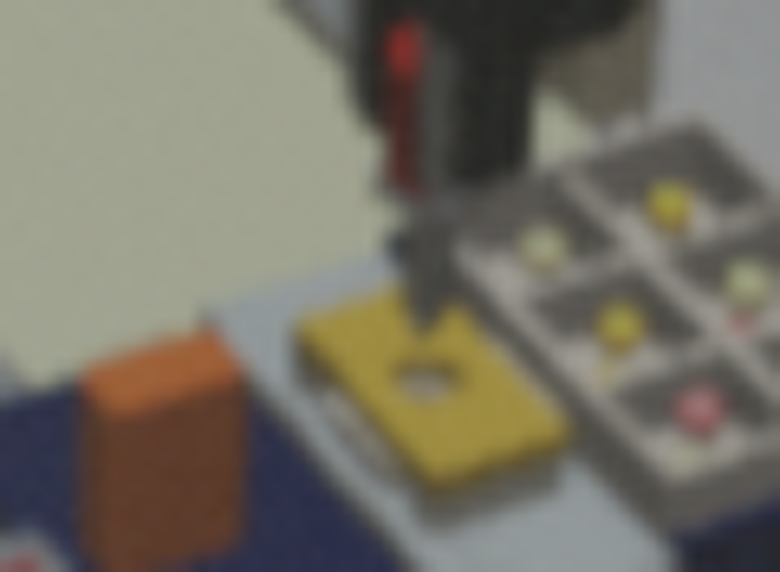

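Request:
{"fn": "step_arm", "kwargs": {"rows": "-0.15 0.6 0.07 0 255;0 0.4 0 0 255;0 0.4 0 0 255;0 0 0 0 255;0 0 0 0 255"}}

```text
time_s: 9.0
tool_pos: [0.577, -0.0891, 0.2731]
tool_rot: [[0.016, -0.0, -1.0], [1.0, 0.0, 0.016], [0.0, -1.0, 0.0]]
wrist_force: [-0.4, -0.2, -0.1]
finger_gap: 0.018
```

Run:
```python
from h import *
for n in('side',):
    d=snap(n,n+'6.png');a=d['pixels'][:,:,::-1]
    u,v=(337,260)
    c=a[v-22:v+22,u-30:u+30];cv2.imwrite('pics/%s6c.png'%n,cv2.resize(c,None,fx=13,fy=13,interpolation=2))
s=manip.state();print(s['wrist_force'],s['tool_pos'],s['torque'])
```

```text
[-0.40737152  0.10963678 -1.15829023] [ 0.57705844 -0.08916665  0.27324921] [-0.01598512  0.04085973 -0.03981941]
```

View pics/side6c.png

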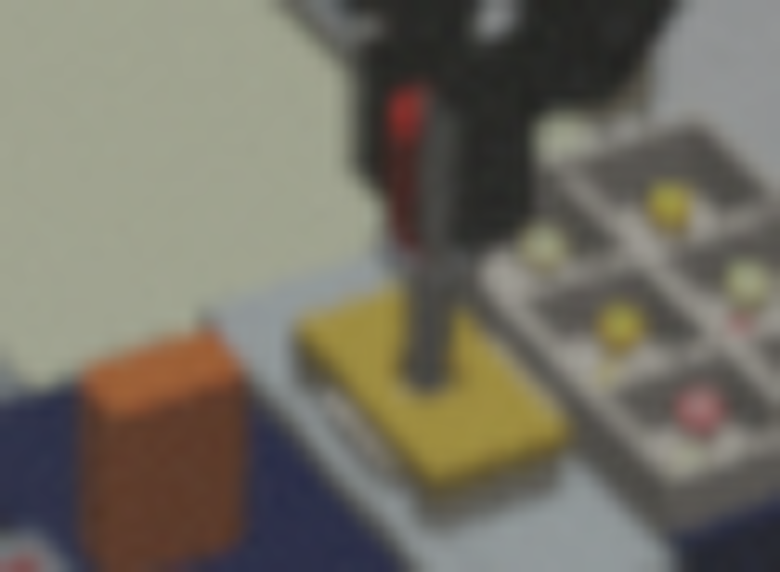

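Request:
{"fn": "step_arm", "kwargs": {"rows": "0 0.4 0 0 255;0 0.4 0 0 255;0 0.4 0 0 255;0 0 0 0 255"}}

```text
time_s: 9.45
tool_pos: [0.5768, -0.0891, 0.2605]
tool_rot: [[0.016, -0.001, -1.0], [1.0, 0.0, 0.016], [0.0, -1.0, 0.001]]
wrist_force: [0.1, -0.2, -0.6]
finger_gap: 0.0179
```

Request:
{"fn": "step_arm", "kwargs": {"rows": "0 0.4 0 0 255;0 0.4 0 0 255;0 0.4 0 0 255;0 0.3 0 0 255;0 0 0 0 255"}}

```text
time_s: 9.95
tool_pos: [0.5769, -0.0891, 0.2457]
tool_rot: [[0.016, -0.001, -1.0], [1.0, 0.0, 0.016], [0.0, -1.0, 0.001]]
wrist_force: [-0.1, -1.0, -0.6]
finger_gap: 0.0181
```

Request:
{"fn": "step_arm", "kwargs": {"rows": "0 0.1 0 0 255;0 0.1 0 0 255;0 0.1 0 0 255;0 0 0 0 255"}}

```text
time_s: 10.35
tool_pos: [0.577, -0.0891, 0.2431]
tool_rot: [[0.016, -0.0, -1.0], [1.0, -0.0, 0.016], [-0.0, -1.0, 0.0]]
wrist_force: [-0.2, -0.4, -0.4]
finger_gap: 0.0182
```

Request:
{"fn": "step_arm", "kwargs": {"rows": "0 0.1 0 0 255;0 0.1 0 0 255;0 0 0 0 255"}}

```text
time_s: 10.65
tool_pos: [0.577, -0.0891, 0.2426]
tool_rot: [[0.016, 0.001, -1.0], [1.0, -0.0, 0.016], [-0.0, -1.0, -0.001]]
wrist_force: [-7.8, 2.1, 26.1]
finger_gap: 0.0181
```

Request:
{"fn": "step_arm", "kwargs": {"rows": "0 -0.1 0 0 255;0 -0.05 0 0 255;0 0 0 0 200;0 0 0 0 150;0 0 0 0 0;0 0 0 0 0;0 0 0 0 0;0 0 0 0 0;0 0 0 0 0;0 0 0 0 0"}}

```text
time_s: 11.65
tool_pos: [0.577, -0.0892, 0.2427]
tool_rot: [[0.016, -0.0, -1.0], [1.0, -0.0, 0.016], [-0.0, -1.0, 0.0]]
wrist_force: [0.2, 1.1, -0.2]
finger_gap: 0.0858
```

Run:
```python
from h import *
for n in('side',):
    d=snap(n,n+'7.png');a=d['pixels'][:,:,::-1]
    u,v=(337,260)
    c=a[v-22:v+22,u-30:u+30];cv2.imwrite('pics/%s7c.png'%n,cv2.resize(c,None,fx=13,fy=13,interpolation=2))
s=manip.state();print(s['wrist_force'],s['tool_pos'],s['torque'],s['finger_gap'])
```

```text
[-0.38198031 -0.49176874 -0.33104637] [ 0.57698837 -0.08915298  0.24267004] [ 0.00930091 -0.01325044  0.01186588] 0.08528478554601919
```

View pics/side7c.png

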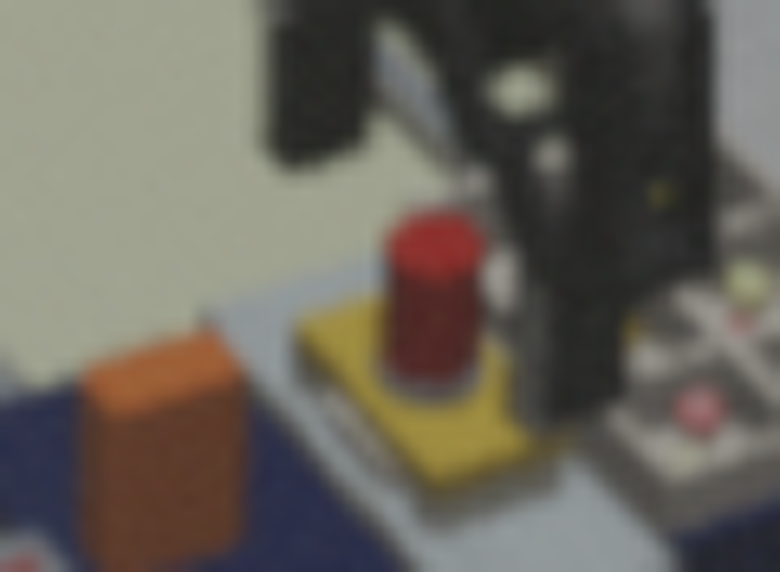

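Request:
{"fn": "step_arm", "kwargs": {"rows": "0 -2 0 0 0;0 -3 0 0 0;0 -3 0 0 0;0 0 2 0 0;0 0 3 0 0;0 0 0.8 0 0;0 0 0 0 0;0 0 0 0 0"}}

```text
time_s: 12.5
tool_pos: [0.5198, -0.0884, 0.3229]
tool_rot: [[0.016, 0.001, -1.0], [1.0, -0.0, 0.016], [-0.0, -1.0, -0.001]]
wrist_force: [0.0, -0.3, -0.5]
finger_gap: 0.0853
```

Run:
```python
from h import *
np.set_printoptions(precision=4,suppress=True)
s=manip.state();print(s['wrist_force'],s['tool_pos'])
for n in('side','top'):
    d=snap(n,n+'8.png');a=d['pixels'][:,:,::-1]
    u,v=(320,265) if n=='side' else (340,250)
    c=a[v-40:v+40,u-50:u+50];cv2.imwrite('pics/%s8c.png'%n,cv2.resize(c,None,fx=7,fy=7,interpolation=2))
a=cv2.imread('pics/top0.png')[255:290,290:370];cv2.imwrite('pics/tz.png',cv2.resize(a,None,fx=10,fy=10,interpolation=2))
a=cv2.imread('pics/side0.png')[250:300,270:340];cv2.imwrite('pics/sz.png',cv2.resize(a,None,fx=11,fy=11,interpolation=2))
```

```text
[ 0.0498 -0.2768 -0.4827] [ 0.5198 -0.0884  0.3229]
```

View pics/side8c.png

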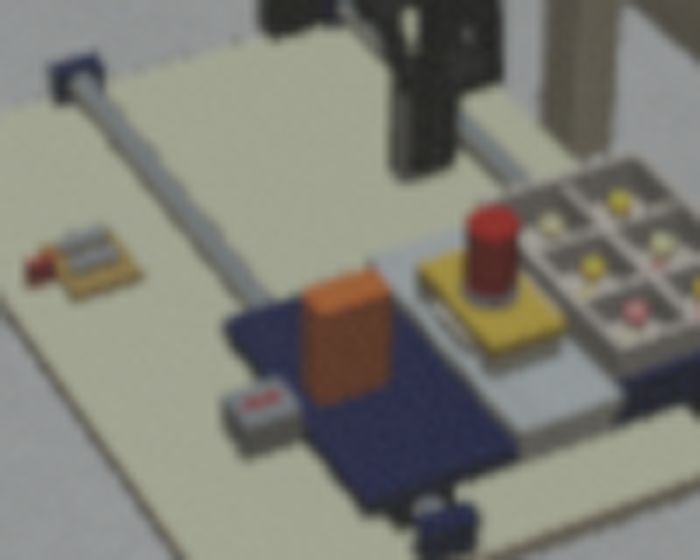

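View pics/tz.png

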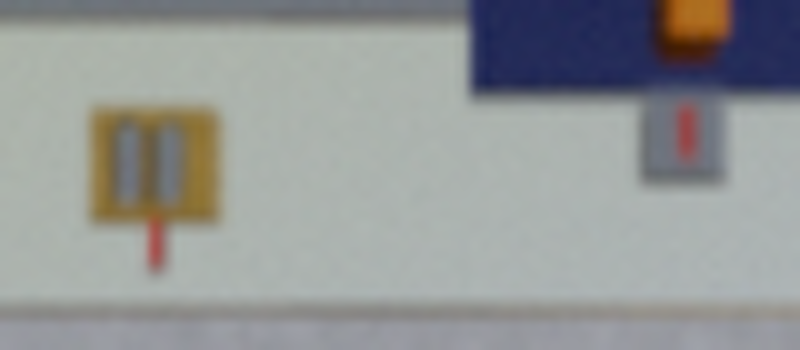

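View pics/sz.png

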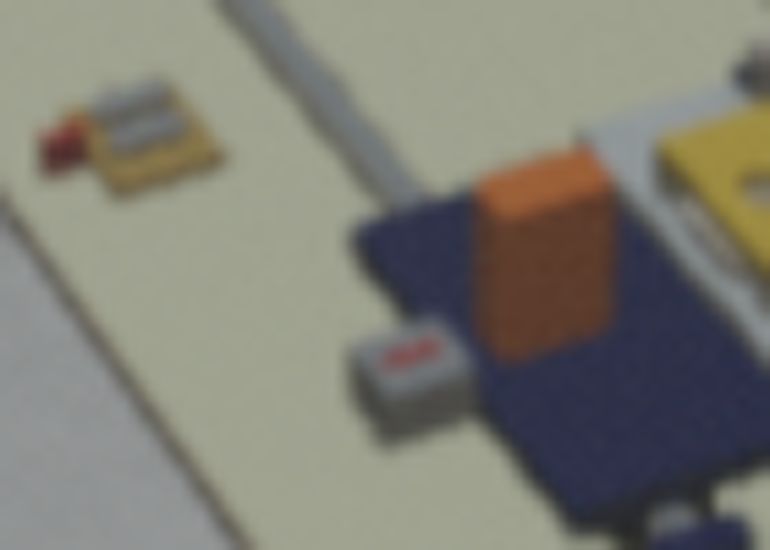

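Run:
```python
from h import *
np.set_printoptions(precision=4,suppress=True)
d=dict(np.load('/tmp/top.npz'));e=dict(np.load('/tmp/side.npz'))
yv=np.array([.015,1,0])
print('depth z mark',[w(d,358.2,v)[2] for v in(266,268,270)],'block',[w(d,u,271)[2] for u in(302,305,308)],'flag',[w(d,305,v)[2] for v in(279,280)])
m=w(d,358.2,268,z=.046)
for z in(.02,.024): n=w(d,305.2,271,z=z);print('top',z,m,n,(n-m)@yv)
F=w(d,305.2,279,z=.014);print('flag',F,(F-m)@yv)
# side : crop/11+origin
m=w(e,270+412/11-.5,250+352/11-.5,z=.046)
lo=(148,132);hi=(130,96)
for z in(.02,.024):
  L=w(e,270+lo[0]/11-.5,250+lo[1]/11-.5,z=z);H=w(e,270+hi[0]/11-.5,250+hi[1]/11-.5,z=z);n=L+(H-L)*3.5/10.5
  print('side',z,m,L,H,n,(n-m)@yv)
```

```text
depth z mark [np.float64(0.6297198002204111), np.float64(0.63174404973409), np.float64(0.634523311695217)] block [np.float64(0.026125222409109083), np.float64(0.015912249841011805), np.float64(0.02031097728695741)] flag [np.float64(0.024330219589508983), np.float64(0.02737112490868565)]
top 0.02 [ 0.4843 -0.0876  0.046 ] [0.4823 0.0483 0.02  ] 0.13586133707264994
top 0.024 [ 0.4843 -0.0876  0.046 ] [0.4818 0.0481 0.024 ] 0.13572351785287867
flag [0.4621 0.0486 0.014 ] 0.13592265108975427
side 0.02 [ 0.4874 -0.0856  0.046 ] [0.4837 0.0445 0.02  ] [0.486  0.0597 0.02  ] [0.4845 0.0496 0.02  ] 0.13514645536888378
side 0.024 [ 0.4874 -0.0856  0.046 ] [0.4816 0.0398 0.024 ] [0.4839 0.0549 0.024 ] [0.4824 0.0448 0.024 ] 0.13037542026411714
```

Request:
{"fn": "step_arm", "kwargs": {"rows": "0 2 0.1 0 0;0 3 0 0 0;0 3 0 0 0;0 1.5 0 0 0;0 0.5 0 0 0;0 0 0 0 0;0 0 0 0 120;0 0 0 0 180;0 0 0 0 255;0 0 0 0 255;0 0 0 0 255;0 0 0 0 255;0 0 0 0 255;0 0 0 0 255"}}

```text
time_s: 14.0
tool_pos: [0.5181, -0.0881, 0.2232]
tool_rot: [[0.016, 0.001, -1.0], [1.0, 0.0, 0.016], [0.0, -1.0, -0.001]]
wrist_force: [-2.1, 3.6, 7.5]
finger_gap: 0.0149
```

Run:
```python
from h import *
for n in('side',):
    d=snap(n,n+'9.png');a=d['pixels'][:,:,::-1]
    u,v=(325,265)
    c=a[v-30:v+30,u-40:u+40];cv2.imwrite('pics/%s9c.png'%n,cv2.resize(c,None,fx=9,fy=9,interpolation=2))
s=manip.state();print(s['wrist_force'],s['tool_pos'],s['torque'],s['finger_gap'])
```

```text
[-1.61133698  3.46935985  7.63572274] [ 0.51805718 -0.08807002  0.2231035 ] [ 0.39369806  0.148837   -0.13882278] 0.01548863742369747
```

View pics/side9c.png

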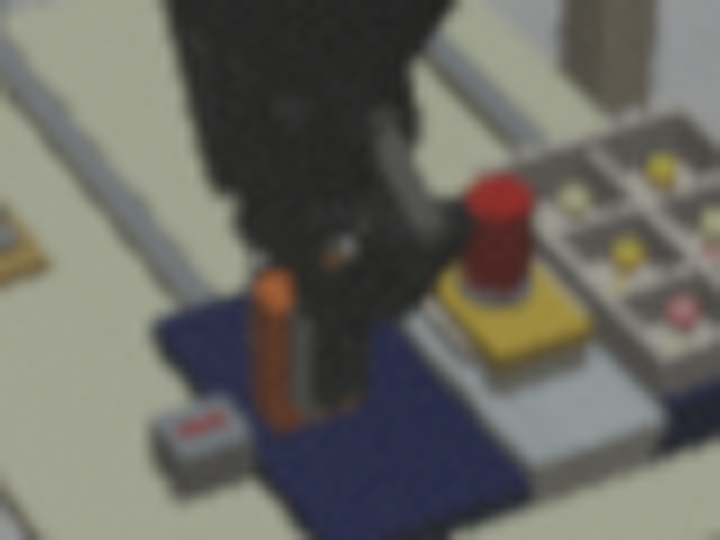

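Request:
{"fn": "step_arm", "kwargs": {"rows": "0.2 0 0 0 255;0.4 0 0 0 255;0.7 0 0 0 255;1 0 0 0 255;1 0 0 0 255;1 0 0 0 255;1 0 0 0 255;1 0 0 0 255;1 0 0 0 255;1 0 0 0 255;1 0 0 0 255;1 0 0 0 255;0.7 0 0 0 255;0.4 0 0 0 255;0.2 0 0 0 255;0 0 0 0 255;0 0 0 0 255"}}

```text
time_s: 15.75
tool_pos: [0.5201, 0.0279, 0.2231]
tool_rot: [[0.016, 0.001, -1.0], [1.0, 0.0, 0.016], [0.0, -1.0, -0.001]]
wrist_force: [0.2, 1.9, 6.5]
finger_gap: 0.0156
```

Request:
{"fn": "step_arm", "kwargs": {"rows": "0.3 0 0 0 255;0.3 0 0 0 255;0.2 0 0 0 255;0 0 0 0 255"}}

```text
time_s: 16.15
tool_pos: [0.5202, 0.0359, 0.2231]
tool_rot: [[0.016, 0.001, -1.0], [1.0, -0.0, 0.016], [0.0, -1.0, -0.001]]
wrist_force: [0.4, 2.2, 6.8]
finger_gap: 0.0153
```

Request:
{"fn": "step_arm", "kwargs": {"rows": "0.15 0 0 0 255;0.15 0 0 0 255;0 0 0 0 255"}}

```text
time_s: 16.45
tool_pos: [0.5203, 0.0389, 0.2231]
tool_rot: [[0.016, 0.001, -1.0], [1.0, -0.0, 0.016], [0.0, -1.0, -0.001]]
wrist_force: [0.5, 0.9, 5.6]
finger_gap: 0.0152
```

Run:
```python
from h import *
for n in('side','top'):
    d=snap(n,n+'10.png');a=d['pixels'][:,:,::-1]
    u,v=(300,255) if n=='side' else (310,250)
    c=a[v-30:v+30,u-40:u+40];cv2.imwrite('pics/%s10c.png'%n,cv2.resize(c,None,fx=9,fy=9,interpolation=2))
s=manip.state();print(s['wrist_force'],s['tool_pos'],s['torque'],s['finger_gap'])
```

```text
[0.27853542 1.81546891 6.42658763] [0.52029119 0.03882758 0.2231547 ] [ 0.13507202  0.03579696 -0.08426857] 0.015680794519725927
```

View pics/side10c.png

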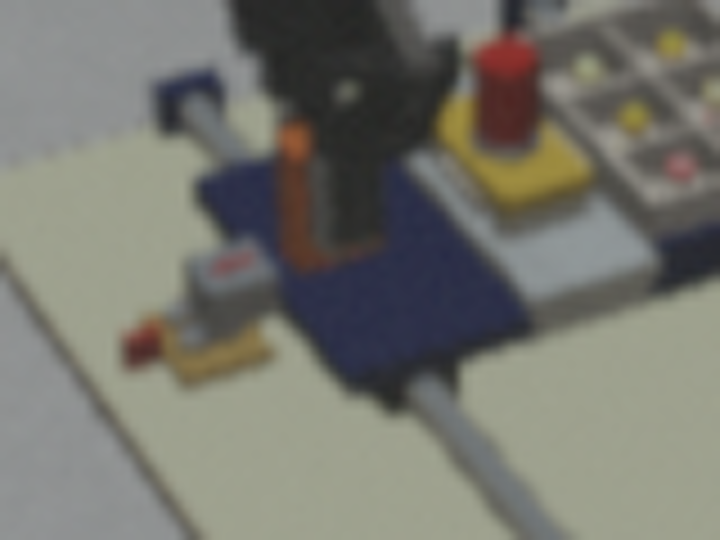

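View pics/top10c.png

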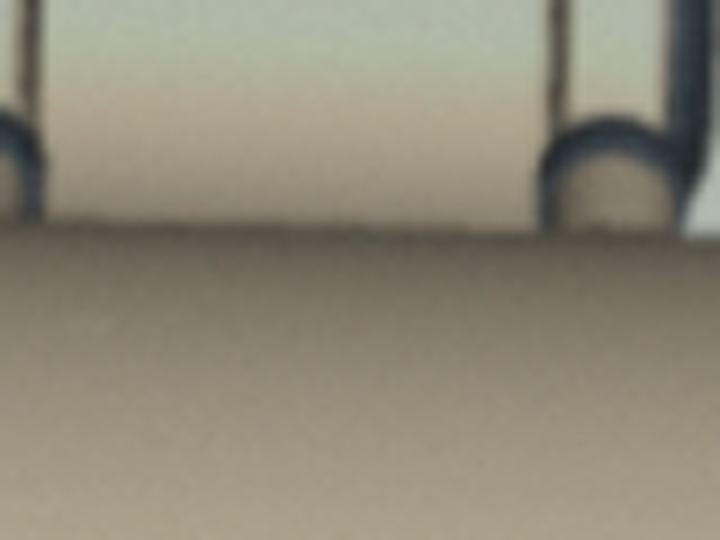

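Request:
{"fn": "step_arm", "kwargs": {"rows": "0.1 0 0 0 255;0.1 0 0 0 255;0 0 0 0 255"}}

```text
time_s: 16.85
tool_pos: [0.5203, 0.0408, 0.2231]
tool_rot: [[0.016, 0.001, -1.0], [1.0, -0.0, 0.016], [-0.0, -1.0, -0.001]]
wrist_force: [-0.1, 1.0, 6.1]
finger_gap: 0.0152
```

Request:
{"fn": "step_arm", "kwargs": {"rows": "0.1 0 0 0 255;0 0 0 0 255"}}

```text
time_s: 17.05
tool_pos: [0.5203, 0.0418, 0.2231]
tool_rot: [[0.016, 0.001, -1.0], [1.0, -0.0, 0.016], [-0.0, -1.0, -0.001]]
wrist_force: [0.0, 0.3, 6.3]
finger_gap: 0.0152
```

Request:
{"fn": "step_arm", "kwargs": {"rows": "0.1 0 0 0 255;0 0 0 0 255"}}

```text
time_s: 17.25
tool_pos: [0.5204, 0.0427, 0.2231]
tool_rot: [[0.016, 0.001, -1.0], [1.0, -0.0, 0.016], [-0.0, -1.0, -0.001]]
wrist_force: [0.5, -0.5, 5.5]
finger_gap: 0.0152
```

Request:
{"fn": "step_arm", "kwargs": {"rows": "0.05 0 0 0 255;0 0 0 0 255"}}

```text
time_s: 17.45
tool_pos: [0.5204, 0.0431, 0.2232]
tool_rot: [[0.016, 0.001, -1.0], [1.0, -0.0, 0.016], [-0.0, -1.0, -0.001]]
wrist_force: [-0.3, -2.9, 5.8]
finger_gap: 0.0152
```

Request:
{"fn": "step_arm", "kwargs": {"rows": "0.05 0 0 0 255;0 0 0 0 255"}}

```text
time_s: 17.65
tool_pos: [0.5204, 0.0436, 0.2231]
tool_rot: [[0.016, 0.001, -1.0], [1.0, -0.0, 0.016], [-0.0, -1.0, -0.001]]
wrist_force: [0.2, -2.9, 7.0]
finger_gap: 0.0147
```

Request:
{"fn": "step_arm", "kwargs": {"rows": "0.05 0 0 0 255;0 0 0 0 255"}}

```text
time_s: 17.85
tool_pos: [0.5204, 0.0441, 0.2232]
tool_rot: [[0.016, 0.001, -1.0], [1.0, -0.0, 0.016], [-0.0, -1.0, -0.001]]
wrist_force: [0.2, -1.9, 6.3]
finger_gap: 0.0154
```

Request:
{"fn": "step_arm", "kwargs": {"rows": "0.05 0 0 0 255;0 0 0 0 255"}}

```text
time_s: 18.05
tool_pos: [0.5204, 0.0446, 0.2231]
tool_rot: [[0.016, 0.001, -1.0], [1.0, -0.0, 0.016], [-0.0, -1.0, -0.001]]
wrist_force: [-0.2, -1.5, 5.9]
finger_gap: 0.0154
```

Request:
{"fn": "step_arm", "kwargs": {"rows": "0.05 0 0 0 255;0 0 0 0 255"}}

```text
time_s: 18.25
tool_pos: [0.5204, 0.0452, 0.2232]
tool_rot: [[0.016, 0.001, -1.0], [1.0, -0.0, 0.016], [-0.0, -1.0, -0.001]]
wrist_force: [0.1, -2.2, 6.0]
finger_gap: 0.0155
```

Request:
{"fn": "step_arm", "kwargs": {"rows": "0.05 0 0 0 255;0 0 0 0 255"}}

```text
time_s: 18.45
tool_pos: [0.5204, 0.0457, 0.2231]
tool_rot: [[0.016, 0.001, -1.0], [1.0, -0.0, 0.016], [-0.0, -1.0, -0.001]]
wrist_force: [0.8, -0.2, 6.1]
finger_gap: 0.0158
```

Request:
{"fn": "step_arm", "kwargs": {"rows": "0.05 0 0 0 255;0 0 0 0 255"}}

```text
time_s: 18.65
tool_pos: [0.5204, 0.0462, 0.2231]
tool_rot: [[0.016, 0.001, -1.0], [1.0, -0.0, 0.016], [-0.0, -1.0, -0.001]]
wrist_force: [0.2, -2.4, 5.9]
finger_gap: 0.0149
```

Request:
{"fn": "step_arm", "kwargs": {"rows": "0.05 0 0 0 255;0 0 0 0 255"}}

```text
time_s: 18.85
tool_pos: [0.5204, 0.0467, 0.2231]
tool_rot: [[0.016, 0.001, -1.0], [1.0, -0.0, 0.016], [-0.0, -1.0, -0.001]]
wrist_force: [1.0, -1.1, 6.0]
finger_gap: 0.0152
```

```bash
cat > avg.py <<'E'
from h import *
np.set_printoptions(precision=3,suppress=True)
W=[];P=[]
for i in range(8):
    d=cams.read_camera('side');s=manip.state();W.append(s['wrist_force']);P.append(s['tool_pos'])
print(np.mean(W,0),np.std(W,0),np.mean(P,0)*1000)
E
python3 avg.py
python3 - <<'E'
from h import *
d=snap('side','side11.png');a=d['pixels'][:,:,::-1]
u,v=(300,255)
c=a[v-30:v+30,u-40:u+40];cv2.imwrite('pics/side11c.png',cv2.resize(c,None,fx=9,fy=9,interpolation=2))
E
```

```text
[ 0.232 -1.     5.891] [0.51  0.643 0.391] [520.431  46.695 223.137]
```

View pics/side11c.png

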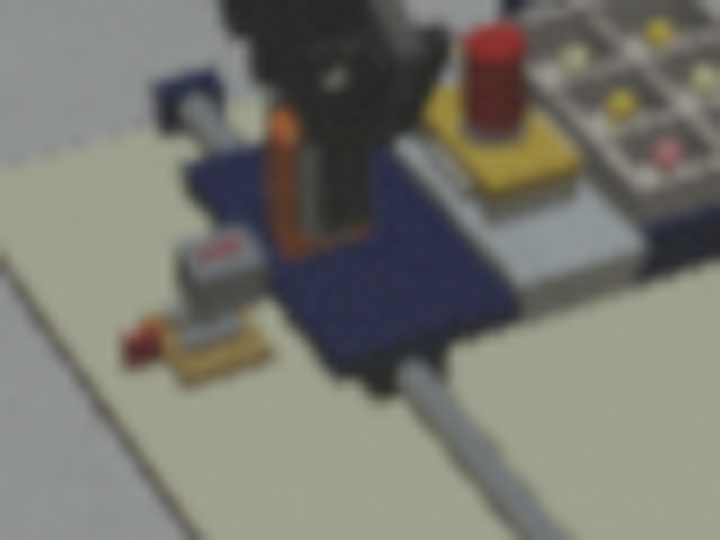

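Request:
{"fn": "step_arm", "kwargs": {"rows": "0.05 0 0 0 255;0 0 0 0 255"}}

```text
time_s: 19.5
tool_pos: [0.5205, 0.0472, 0.2231]
tool_rot: [[0.016, 0.001, -1.0], [1.0, -0.0, 0.016], [-0.0, -1.0, -0.001]]
wrist_force: [0.2, -0.3, 5.5]
finger_gap: 0.0155
```

```bash
python3 avg.py
```

```text
[ 0.375 -0.798  5.648] [0.317 0.644 0.667] [520.437  47.199 223.131]
```

Request:
{"fn": "step_arm", "kwargs": {"rows": "0.05 0 0 0 255;0 0 0 0 255"}}

```text
time_s: 20.1
tool_pos: [0.5205, 0.0477, 0.2231]
tool_rot: [[0.016, 0.001, -1.0], [1.0, -0.0, 0.016], [-0.0, -1.0, -0.001]]
wrist_force: [0.5, -0.9, 5.8]
finger_gap: 0.0155
```

```bash
python3 avg.py
```

```text
[ 0.31  -0.527  6.015] [0.454 0.236 0.349] [520.439  47.703 223.139]
```

Request:
{"fn": "step_arm", "kwargs": {"rows": "0.05 0 0 0 255;0 0 0 0 255"}}

```text
time_s: 20.7
tool_pos: [0.5205, 0.0482, 0.2231]
tool_rot: [[0.016, 0.001, -1.0], [1.0, -0.0, 0.016], [-0.0, -1.0, -0.001]]
wrist_force: [0.4, -0.8, 6.2]
finger_gap: 0.0152
```

```bash
python3 avg.py
```

```text
[ 0.449 -0.497  6.   ] [0.394 0.254 0.574] [520.454  48.207 223.13 ]
```

Request:
{"fn": "step_arm", "kwargs": {"rows": "0.05 0 0 0 255;0 0 0 0 255"}}

```text
time_s: 21.3
tool_pos: [0.5205, 0.0487, 0.2231]
tool_rot: [[0.016, 0.001, -1.0], [1.0, -0.0, 0.016], [-0.0, -1.0, -0.001]]
wrist_force: [0.3, -2.7, 6.0]
finger_gap: 0.0153
```

```bash
python3 avg.py
```

```text
[ 0.328 -1.575  6.027] [0.49  0.641 0.532] [520.465  48.662 223.131]
```

Request:
{"fn": "step_arm", "kwargs": {"rows": "0.05 0 0 0 255;0 0 0 0 255"}}

```text
time_s: 21.9
tool_pos: [0.5205, 0.049, 0.2231]
tool_rot: [[0.016, 0.001, -1.0], [1.0, -0.0, 0.016], [-0.0, -1.0, -0.001]]
wrist_force: [0.5, -4.5, 6.0]
finger_gap: 0.0155
```

```bash
python3 avg.py
```

```text
[-0.034 -3.523  6.119] [0.686 0.191 0.507] [520.478  49.02  223.141]
```

Request:
{"fn": "step_arm", "kwargs": {"rows": "0.05 0 0 0 255;0 0 0 0 255"}}

```text
time_s: 22.5
tool_pos: [0.5205, 0.0494, 0.2232]
tool_rot: [[0.016, 0.001, -1.0], [1.0, -0.001, 0.016], [-0.001, -1.0, -0.001]]
wrist_force: [-0.4, -6.8, 6.5]
finger_gap: 0.0156
```

```bash
python3 avg.py;  python3 - <<'E'
from h import *
d=snap('side','side12.png');a=d['pixels'][:,:,::-1]
u,v=(285,258)
c=a[v-20:v+20,u-25:u+25];cv2.imwrite('pics/side12c.png',cv2.resize(c,None,fx=14,fy=14,interpolation=2))
E
```

```text
[-0.023 -6.158  6.261] [0.332 0.547 0.555] [520.486  49.37  223.147]
```

View pics/side12c.png

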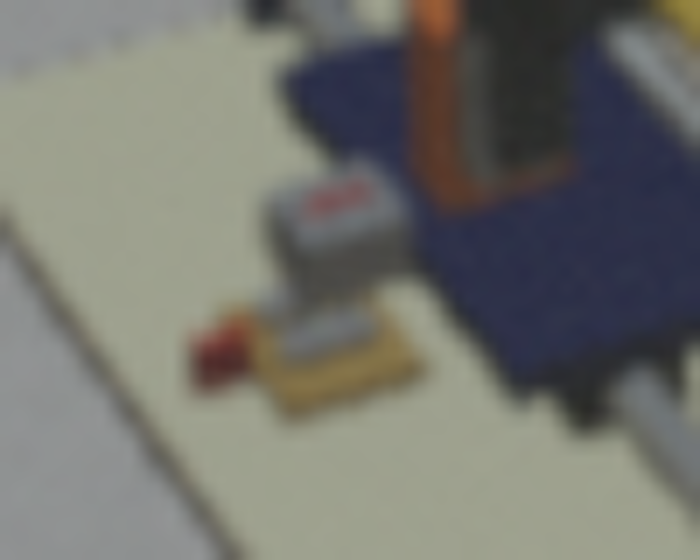

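Request:
{"fn": "step_arm", "kwargs": {"rows": "-0.05 0 0 0 255;-0.05 0 0 0 255;-0.03 0 0 0 255;0 0 0 0 255;0 0 0 0 255;0 0 0 0 255"}}

```text
time_s: 23.55
tool_pos: [0.5205, 0.0484, 0.2231]
tool_rot: [[0.016, 0.001, -1.0], [1.0, 0.0, 0.016], [0.0, -1.0, -0.001]]
wrist_force: [-0.1, 0.1, 5.7]
finger_gap: 0.0152
```

```bash
python3 avg.py;  python3 - <<'E'
from h import *
np.set_printoptions(precision=4,suppress=True)
d=snap('side','side13.png');a=d['pixels'][:,:,::-1]
u,v=(295,250)
c=a[v-35:v+35,u-40:u+40];cv2.imwrite('pics/side13c.png',cv2.resize(c,None,fx=8,fy=8,interpolation=2))
s=manip.state();print(s['finger_gap'],s['time_s'],s['qd'])
E
```

```text
[ 0.675 -0.092  6.06 ] [0.504 0.602 0.406] [520.461  48.449 223.139]
0.01549775212399462 24.0 [-0.0013  0.0004  0.001   0.0009 -0.0024  0.0006]
```

View pics/side13c.png

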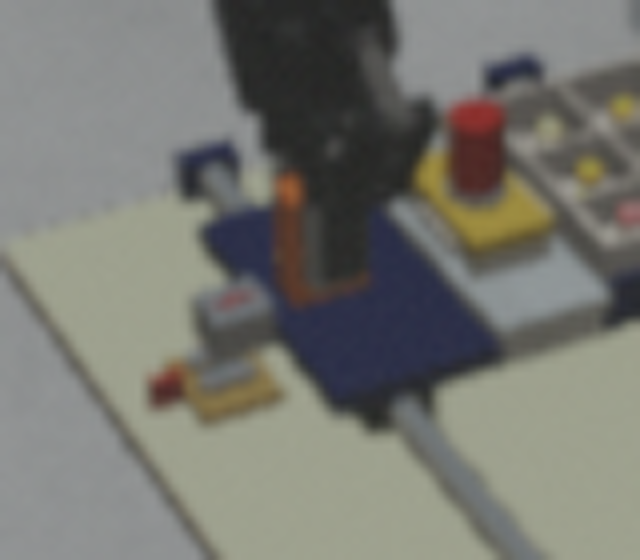

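Run:
```python
from h import *
print(ticket.job_done())
```

```text
the job is handed in; nothing more can be done
None
```

I put the lock pin home through the lug and tongue, let it go, slid the carriage into the notch, and handed the job in at about 24 s, still gripping the handle. The hand-in gives no verdict, so the checks below are my own.

- **Pin:** It went in with no side force and bottomed at the expected height with about 26 N. After I opened the fingers the side picture shows it upright, with its collar flat on the lug. It looks the same in the last picture.
- **Notch:** The low ridge showed as a rise of about 3–4 N. The force eased after that, then climbed steadily to about 6 N as the ball met the high ridge. I did not push further and backed off 1.3 mm. The pushing force was then about 0 N and the arm was still.
- **Position:** The hand moved 136.5 mm with the carriage, against 135.7 mm measured beforehand in the top camera. They agree to about 1 mm.
- **Other things on the counter:** I noticed nothing touching them, but I did not measure their positions again at the end.

Some checks disagreed or were weak:
- **Side camera:** For the lug it differed from the top camera by about 4–5 mm. I averaged the two and checked by eye before inserting. For the notch it gave 130–135 mm, depending on the block height assumed.
- **Finger gap:** It read about 18 mm on the 20 mm pin head and 15.5 mm on the 16 mm handle.
- **Low ridge:** The click into the notch was not sharp in the force readings, which vary by about 0.5 N. I relied on the clear stop at the high ridge and the camera measurement instead.
- **Top camera:** The arm blocked its view of the pin hole and the notch, so the final check was from the side camera only.

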